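# Tip the dispenser tube until the first vial is at the rim

## Task

Two tipping dispenser tubes stand on the consulting desk; one is loaded with two sample vials, the other is empty. Press the loaded tube's thumb tab down so that the tube tips and its vials slide forward, stop when the end of the first vial is level with the rim of the mouth, and leave it there for the patient to take. No vial may fall out, and the empty tube stays as it is.

Things in the scene. Friction and masses are not known exactly. Their poses are not given: they have to be found in the camera images.
- tube_tab (a point): Top centre of the loaded tube's thumb tab: a flat metal plate 36 mm along the tube, 44 across, beside the tube near its mouth, 42 mm from its centre line; the tube stands 20 mm higher. x along the tube to its mouth, y left, z up. The tube turns on a stiff pin along y, 62 mm behind and 18 below this point: 2 to 3 N here tips the nose down, and it stays where left. At rest nose-up 0.2 rad, at a stop.
- tube_rim (a point): Centre of that tube's open mouth (white collar); axes as the tab's. Clear plastic, slotted on top (16 mm), 27 mm wide, 22 inside, 185 long, bowed like a shallow smile, so the vials creep forward as it tips and halt when it halts: they start after 0.15 to 0.25 rad of tipping; the first is at the rim at 0.45 to 0.65 rad (slipperiness varies) and falls out about 0.08 rad later.
- vial: The front one of two equal sample vials lying end to end in the loaded tube: amber, with a white cap on the end towards the mouth, 44 mm long, 18 across, about 22 g. Origin at its middle, x along it towards the mouth, so its front end is 22 mm ahead of the origin.
- spare (a joint): The empty twin tube on its own stand, the same in every way but holding nothing: its tipping angle in rad, 0 at rest, growing as its nose goes down. Not to be moved.
Things that resemble listed ones, but are neither listed nor needed, are in the scene too. Leave any red look-alike of the vial alone.

How it is judged:
At the end, for the whole second after the job is handed in: The first vial lies still in the loaded tube with its front end level with the rim, at most 12 mm short of it or 12 mm beyond it; the empty tube is still at rest (within 0.1 rad) (x of vial in the frame of tube_rim between -0.034 and -0.01 m and distance between vial and tube_rim below 0.042 m and linear speed of vial below 0.01 m/s and value of joint spare below 0.1 rad); the robot touches nothing.
It fails at once if a vial falls out of the tube (height (world z) of vial below 0.035 m).
It fails at once if the empty tube is tipped (value of joint spare above 0.1 rad).
It also fails if it takes over 42 s, if anything falls off the work surface, if the arm or the gripper's body presses on something with over 40 N, if the wrist force passes 120 N, or if a joint passes its speed limit or range.

## Robot

A 6-joint arm with a two-finger parallel gripper is mounted at the origin on the work surface. World frame = base frame: x ahead of the robot, y to its left, z up, the work surface at z = 0. Lengths are in m, angles in rad, forces in N, time in s.
With the tool pointing down it reaches from about 0.25 to 0.725 m from the base axis. Payload 9.7 kg.
Tool frame: the origin (TCP) lies between the finger pads; the fingertips stand 8 mm ahead of it and the grasp point (between the pads) lies 11 mm behind it; z points along the fingers, y is the direction in which the jaws open and shut (so a half turn about z gives the same grasp; the last joint's range is limited). The gripper opens to 85 mm and grips with 20 to 120 N. Pads are 22 mm wide; open, the fingers measure 114 mm over their backs; the gripper's body (76 mm by 85 mm) begins 54 mm behind the grasp point. The pads swing forward as they close: fully open they stand 13 mm farther back than shut.
Start: joints at [1.25, 0.087, 0.176, 1.66, 0, 1.571], TCP at [0.173, 0.522, 0.239] pointing down, gripper open.
Joint ranges: [-3.13, 3.13], [-0.85, 1.81], [-1.15, 1.24], [-2.2, 2.28], [-1.44, 1.52], [-3.14, 3.14]. Speed limits (rad/s): [2.22, 2.22, 2.57, 3.14, 3.14, 3.14].

## Interface

Orientations are given as [roll, pitch, yaw] about the fixed x, y, z axes, in that order (R = Rz(yaw) Ry(pitch) Rx(roll)).
In Python, from cell import bot gives the robot as it stands. The module is installed in compiled form; this text tells all that it offers.
- The arm moves only by the tool jog_arm, never from a script. Its argument "rows" is a list of rows, each a list of 4 numbers: the shift along the world's x, y, z in m, then the turn about the world's z in rad. In form: [[dx, dy, dz, turn], ...]. A call has 1 to 5 rows; each row is the pose to reach, as a shift and turn from the pose commanded when the call began; what a row does not reach only later rows make up. A row lasts 1/12 s, in which the tool goes at most 41.7 mm and 7.16 degrees, less where a joint would pass 70% of its speed; a pose out of reach is approached as far as the arm can. A call with a gripper value outside its range is refused whole. "gripper" is the gripper command: -1 is shut, 1 is fully open, values between are in proportion, set as the call begins (left out, the last holds). The fingers move at their own pace and stop on an object; "squeeze" is the grip in N (left out, the last holds). Time passes only in rows, so rows that repeat a pose let the fingers close. It gives the time, the measured TCP pose, the force and the opening at its end, in the units of the state.
- bot.sense(): the state, without advancing time (a new reading comes with each control period).
- bot.grab_frame(name): name is "scene" or "top" or "wrist"; returns (picture, depth): 420x560x3 uint8, red, green, blue; 420x560 float32, m along the optical axis (not along the pixel's ray), 0 where there is no reading.
- bot.calibration(name): a dict with "camera_matrix" (3x3 intrinsics, pixels), "cam_to_world" (4x4, takes a point from camera to world coordinates); the wrist camera has in their place "T_tool_cam" (4x4, takes a point from camera to tool coordinates, whose origin is the TCP and whose axes are the flange's). Camera axes: x right, y down, z forward; pixel columns grow to the right and rows downward; lengths in m; the calibration is good to about 2 mm. A picture is of the moment at which its call begins: read the wrist's pose just before it. calibration takes no time and is no camera call.
- bot.close_job(): hands the job in, once; it reports no verdict.
The state is a dict: "t": time; "q": joint angles; "dq": joint speeds; "tau": joint torques, N m; "ee_pos": TCP position; "tcp_rot": TCP orientation; "wrist_force": force on the tool from outside, world axes, zero at the start; "moment": the same for the moment, N m; "opening": finger opening in m.
Only numpy, scipy, OpenCV 4.12 (cv2) and the standard library are available. Lean on these libraries where they do the work, as an engineer would, in place of code of your own. Each camera call takes 0.05 s, during which the arm holds its last target.

## Working session

There is one attempt and no reset: what is moved stays moved. The work goes in short steps, Python scripts to look and compute and a tool call to move; the robot and the scene stay as the last step left them, time stands still between calls to the robot, and variables do not carry over. Pictures are saved under pics/ and viewed, and the job is handed in when it is done.

Besides the shell and the picture viewer there is one more tool, called after "Call:" in YAML: its name, and indented under it one key for each argument. jog_arm: Moves the arm, as the interface text tells. Its arguments: {"type":"object","properties":{"rows":{"type":"array","items":{"type":"array","items":{"type":"number"}}},"gripper":{"type":"number"},"squeeze":{"type":"number"}},"required":["rows"]}

```bash
mkdir -p pics; cat > h.py <<'E'
import numpy as np, cv2
from cell import bot
def snap(n,f):
    s=bot.sense(); p,d=bot.grab_frame(n); cv2.imwrite('pics/'+f+'.png',p[:,:,::-1]); np.savez('pics/'+f+'.npz',p=p,d=d,pos=s['ee_pos'],rot=s['tcp_rot']); return s,p,d
E
python3 - <<'E'
from h import *
for n in ('scene','top'):
    s,p,d=snap(n,n+'0'); print(n,np.round(bot.calibration(n)['camera_matrix'],1).tolist(),np.round(bot.calibration(n)['cam_to_world'],3).tolist())
print(s)
E
```

```text
scene [[485.5, 0.0, 274.6], [0.0, 485.5, 206.7], [0.0, 0.0, 1.0]] [[-0.778, 0.512, -0.364, 0.846], [0.628, 0.623, -0.467, 0.385], [-0.012, -0.592, -0.806, 0.811], [0.0, 0.0, 0.0, 1.0]]
top [[434.5, 0.0, 278.9], [0.0, 434.5, 209.0], [0.0, 0.0, 1.0]] [[0.026, -0.998, 0.056, 0.488], [-0.999, -0.027, -0.018, -0.0], [0.02, -0.055, -0.998, 0.78], [0.0, 0.0, 0.0, 1.0]]
{'t': 0.05, 'q': array([1.24994048e+00, 8.74506820e-02, 1.75176932e-01, 1.65976536e+00,
       1.65606349e-05, 1.57078859e+00]), 'dq': array([-0.00199184, -0.00129422,  0.00030955,  0.00098861, -0.000301  ,
        0.00102805]), 'tau': array([-2.27114455e-03, -5.22076035e+01,  4.66121972e+01,  1.66863069e-02,
       -1.25027818e-04,  8.47652082e-07]), 'ee_pos': array([0.17339401, 0.52175212, 0.23861017]), 'tcp_rot': array([-3.14034987e+00, -1.65702395e-05,  2.82074453e+00]), 'wrist_force': array([-0.30478366,  0.21396708,  1.0923506 ]), 'moment': array([-0.01626241,  0.04119153, -0.05609051]), 'opening': 0.0856383680928299}
```

View pics/scene0.png

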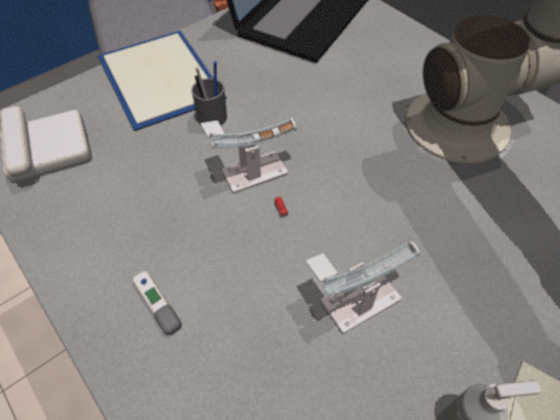

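View pics/top0.png

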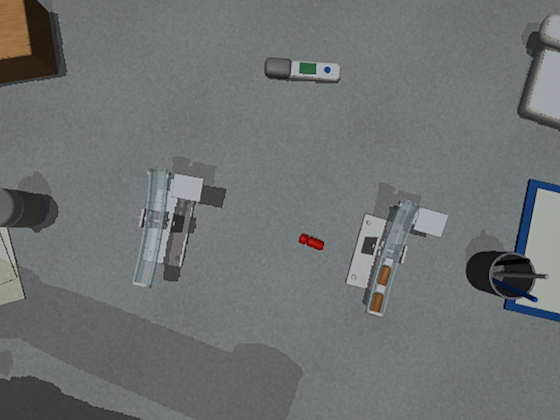

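The scene view shows the loaded tube (amber vials) at about (255,135), with its tab at (212,128). In the top view its tab is at (430,222), its mouth at about (410,205), and its vials at (384,275) and (377,302). The empty tube is on the left in the top view at (150,225). The red decoy is at (311,241).

```bash
python3 - <<'E'
from h import *
z=np.load('pics/top0.npz');p,d=z['p'],z['d']
cv2.imwrite('pics/z1.png',cv2.resize(p[180:330,330:470,::-1],None,fx=4,fy=4,interpolation=cv2.INTER_CUBIC))
z2=np.load('pics/scene0.npz');q,d2=z2['p'],z2['d']
cv2.imwrite('pics/z2.png',cv2.resize(q[100:200,180:320,::-1],None,fx=5,fy=5,interpolation=cv2.INTER_CUBIC))
def pts(n,d,mask):
    c=bot.calibration(n);K=c['camera_matrix'];T=c['cam_to_world'];v,u=np.where(mask&(d>0));w=d[v,u]
    P=np.stack([(u-K[0,2])/K[0,0]*w,(v-K[1,2])/K[1,1]*w,w],1);return P@T[:3,:3].T+T[:3,3]
for n,p,d,(a,b,c,e) in (('top',p,d,(200,245,412,452)),('scene',q,d2,(115,142,198,228))):
    m=np.zeros(d.shape,bool);m[a:b,c:e]=(p[a:b,c:e].min(2)>165)
    k,l,st,ce=cv2.connectedComponentsWithStats(m.astype(np.uint8));i=1+np.argmax(st[1:,4]);print(n,st[i],ce[i])
    m=l==i;P=pts(n,d,m);print(len(P),np.round(P.mean(0),4),np.round(np.median(P,0),4),np.round(P.min(0),3),np.round(P.max(0),3))
    r=cv2.minAreaRect(np.argwhere(m)[:,::-1].astype(np.float32));print(r)
E
```

```text
top [415 209  32  27 134] [430.41044776 222.23880597]
134 [ 0.5107 -0.2428  0.1251] [ 0.5088 -0.2424  0.1254] [ 0.492 -0.266  0.119] [ 0.53  -0.22   0.131]
((430.53179931640625, 221.89170837402344), (27.482999801635742, 21.61393928527832), 16.389541625976562)
scene [202 121  23  15 233] [212.65665236 128.06008584]
231 [ 0.509  -0.2432  0.1236] [ 0.5093 -0.2442  0.124 ] [ 0.432 -0.345 -0.003] [ 0.531 -0.208  0.145]
((212.92800903320312, 127.84825134277344), (13.660845756530762, 21.4581298828125), 86.42366790771484)
```

View pics/z1.png

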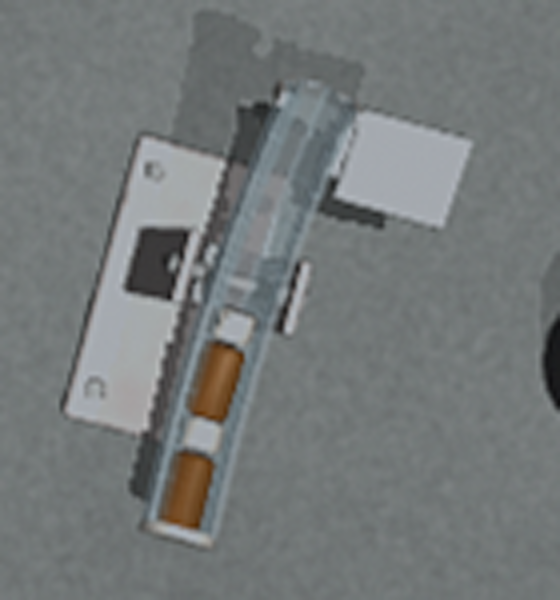

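View pics/z2.png

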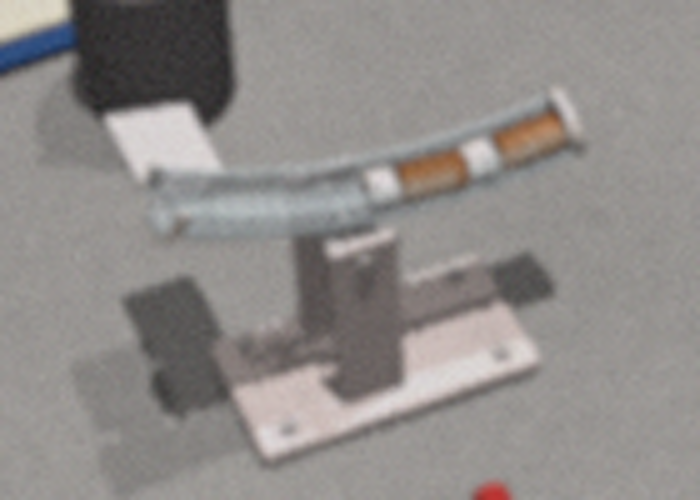

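Both views put the tab centre at about (0.510, -0.243, 0.125), agreeing to about 1.5 mm, and the tube yaw is about -0.26. The tab's reach of 0.565 m is fine. The white caps face the mouth (tab end). I'm moving above the tab with the fingers shut and the jaw axis along the tube.

Call:
jog_arm:
  rows:
    - [0.016, -0.036, 0, -0.072]
    - [0.032, -0.073, 0, -0.144]
    - [0.049, -0.11, 0, -0.216]
    - [0.065, -0.146, 0, -0.288]
    - [0.081, -0.182, 0, -0.36]
  gripper: -1

```text
t: 0.52
ee_pos: [0.2545, 0.3382, 0.2389]
tcp_rot: [-3.141, 0.0, 2.458]
wrist_force: [0.1, 0.0, 0.6]
opening: 0.0257
```

Call:
jog_arm:
  rows:
    - [0.016, -0.036, 0, -0.072]
    - [0.032, -0.073, 0, -0.144]
    - [0.049, -0.11, 0, -0.216]
    - [0.065, -0.146, 0, -0.288]
    - [0.081, -0.182, 0, -0.36]

```text
t: 0.93
ee_pos: [0.3355, 0.1561, 0.2392]
tcp_rot: [3.141, 0.0, 2.098]
wrist_force: [0.4, 0.8, 0.2]
opening: 0.0001
```

Call:
jog_arm:
  rows:
    - [0.016, -0.036, 0, -0.072]
    - [0.032, -0.073, 0, -0.144]
    - [0.049, -0.11, 0, -0.216]
    - [0.065, -0.146, 0, -0.288]
    - [0.081, -0.182, 0, -0.36]

```text
t: 1.35
ee_pos: [0.4166, -0.0263, 0.2392]
tcp_rot: [3.141, 0.0, 1.737]
wrist_force: [0.4, 0.8, -0.1]
opening: -0.0001
```

Call:
jog_arm:
  rows:
    - [0.016, -0.036, 0, -0.072]
    - [0.032, -0.073, 0, -0.144]
    - [0.049, -0.11, 0, -0.216]
    - [0.065, -0.146, 0, -0.288]
    - [0.081, -0.182, 0, -0.36]

```text
t: 1.77
ee_pos: [0.4977, -0.2082, 0.2389]
tcp_rot: [-3.141, -0.0, 1.377]
wrist_force: [0.4, 0.8, 0.5]
opening: -0.0001
```

Call:
jog_arm:
  rows:
    - [0.016, -0.038, 0, -0.07]
    - [0.016, -0.038, 0, -0.07]
    - [0.016, -0.038, 0, -0.07]

```text
t: 2.02
ee_pos: [0.5134, -0.2457, 0.2373]
tcp_rot: [-3.138, -0.001, 1.308]
wrist_force: [-0.6, -0.2, 1.2]
opening: 0.0002
```

Call:
jog_arm:
  rows:
    - [0, 0, -0.03, 0]
    - [0, 0, -0.06, 0]
    - [0, 0, -0.08, 0]
    - [0, 0, -0.08, 0]

```text
t: 2.35
ee_pos: [0.5115, -0.2422, 0.1551]
tcp_rot: [-3.135, -0.001, 1.312]
wrist_force: [-0.5, 0.8, -1.0]
opening: -0.0003
```

```bash
cat >> h.py <<'E'
def zoom(n,f,box=(95,205,160,320),k=5):
    s,p,d=snap(n,f); a,b,c,e=box
    cv2.imwrite('pics/'+f+'z.png',cv2.resize(p[a:b,c:e,::-1],None,fx=k,fy=k,interpolation=cv2.INTER_CUBIC)); return s,p,d
E
python3 - <<'E'
from h import *
zoom('scene','s1'); s,p,d=snap('wrist','w1'); print(s['ee_pos'],s['wrist_force'],s['t'])
E
```

```text
[ 0.51217437 -0.24260554  0.15788212] [ 0.21649889  0.29614545 -0.08974587] 2.4
```

View pics/s1z.png

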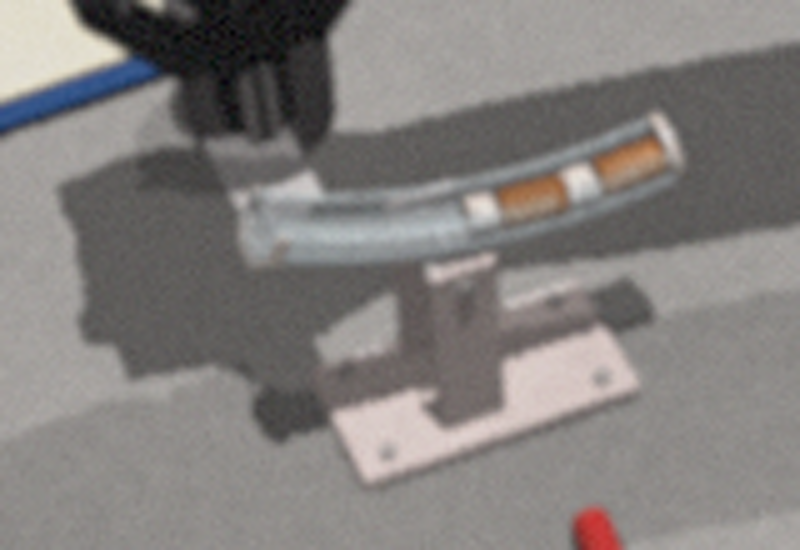

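View pics/w1.png

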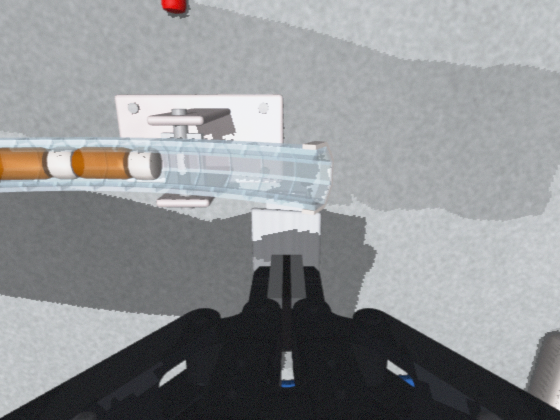

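The wrist view shows it clearly. The front cap is at (160,165), the mouth at about (328,180), and the tab (253–320, 210–250) lies under the shut fingers. Lowering to contact.

Call:
jog_arm:
  rows:
    - [0, 0, -0.009, 0]
    - [0, 0, -0.018, 0]
    - [0, 0, -0.018, 0]

```text
t: 2.7
ee_pos: [0.5132, -0.2438, 0.1403]
tcp_rot: [-3.141, -0.0, 1.311]
wrist_force: [-0.2, -0.7, 0.2]
opening: 0.0001
```

Call:
jog_arm:
  rows:
    - [0, 0, -0.002, 0]
    - [0, 0, -0.004, 0]
    - [0, 0, -0.004, 0]

```text
t: 2.95
ee_pos: [0.5134, -0.2441, 0.1372]
tcp_rot: [-3.142, -0.0, 1.311]
wrist_force: [0.0, 0.3, 1.0]
opening: 0.0001
```

Call:
jog_arm:
  rows:
    - [0, 0, -0.002, 0]
    - [0, 0, -0.004, 0]
    - [0, 0, -0.004, 0]

```text
t: 3.2
ee_pos: [0.5135, -0.2441, 0.1332]
tcp_rot: [3.141, 0.0, 1.311]
wrist_force: [0.3, 0.0, 0.1]
opening: -0.0002
```

```bash
python3 - <<'E'
from h import *
s,p,d=snap('wrist','w2'); print(s['ee_pos'],s['wrist_force'],s['t'])
E
```

```text
[ 0.51354139 -0.24414496  0.13323366] [0.2954886  0.01755341 0.10632739] 3.2
```

View pics/w2.png

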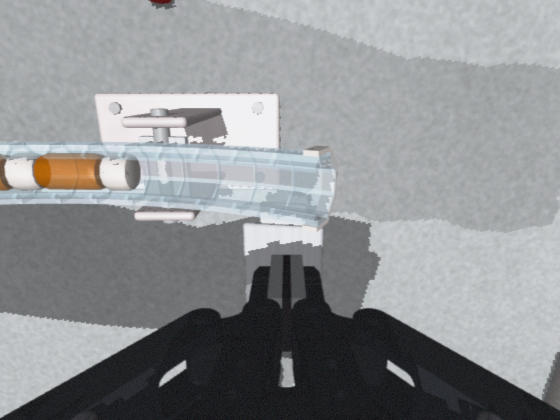

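The picture shows the cap front at (138,172), the mouth edge at about (335,185) and the tab still at rest just under the fingertips. I'm pressing on in 4 mm steps.

Call:
jog_arm:
  rows:
    - [0, 0, -0.002, 0]
    - [0, 0, -0.004, 0]
    - [0, 0, -0.004, 0]

```text
t: 3.5
ee_pos: [0.5134, -0.2441, 0.129]
tcp_rot: [-3.142, -0.0, 1.311]
wrist_force: [-0.2, -0.3, 1.2]
opening: 0.0004
```

Call:
jog_arm:
  rows:
    - [0, 0, -0.002, 0]
    - [0, 0, -0.004, 0]
    - [0, 0, -0.004, 0]

```text
t: 3.75
ee_pos: [0.5133, -0.244, 0.1248]
tcp_rot: [-3.141, -0.0, 1.311]
wrist_force: [0.8, -0.3, 1.5]
opening: 0.0003
```

```bash
python3 - <<'E'
from h import *
s,p,d=snap('wrist','w3'); print(s['ee_pos'],s['wrist_force'],s['t']);zoom('scene','s3')
E
```

```text
[ 0.5133319  -0.24401124  0.12484648] [ 0.78827385 -0.34082712  1.54449939] 3.75
```

View pics/w3.png

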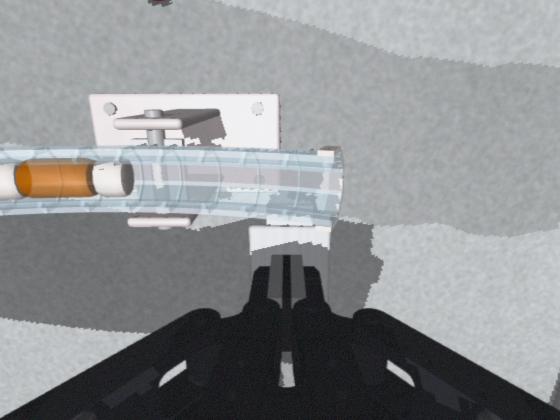

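View pics/s3z.png

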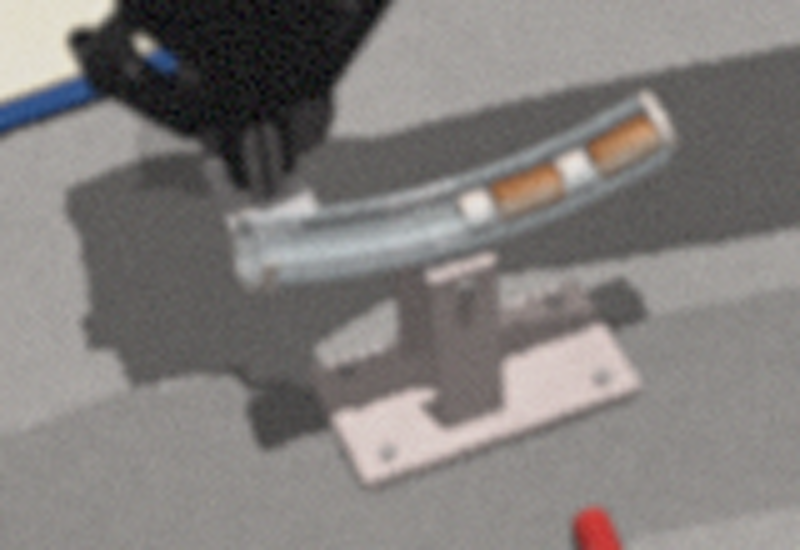

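Both views show that the tube has tipped. In the scene zoom the mouth has dropped to about (245,255), and the cap at (475,205) has not yet slid. Continuing.

Call:
jog_arm:
  rows:
    - [0, 0, -0.001, 0]
    - [0, 0, -0.002, 0]
    - [0, 0, -0.003, 0]
    - [0, 0, -0.003, 0]
    - [0, 0, -0.003, 0]

```text
t: 4.27
ee_pos: [0.5134, -0.2441, 0.1222]
tcp_rot: [-3.141, 0.0, 1.311]
wrist_force: [0.8, -0.6, 0.7]
opening: -0.0001
```

Call:
jog_arm:
  rows:
    - [0, 0, -0.001, 0]
    - [0, 0, -0.002, 0]
    - [0, 0, -0.003, 0]
    - [0, 0, -0.003, 0]
    - [0, 0, -0.003, 0]

```text
t: 4.68
ee_pos: [0.5133, -0.244, 0.1192]
tcp_rot: [-3.141, 0.0, 1.311]
wrist_force: [0.8, -0.6, 2.6]
opening: -0.0002
```

```bash
python3 - <<'E'
from h import *
s,p,d=snap('wrist','w4'); print(s['ee_pos'],s['wrist_force'],s['t']);zoom('scene','s4')
E
```

```text
[ 0.5133257  -0.24404659  0.1191632 ] [ 0.76546217 -0.57533971  2.60042538] 4.6833
```

View pics/w4.png

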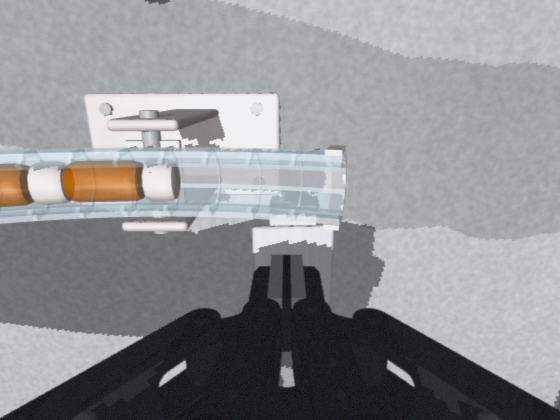

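View pics/s4z.png

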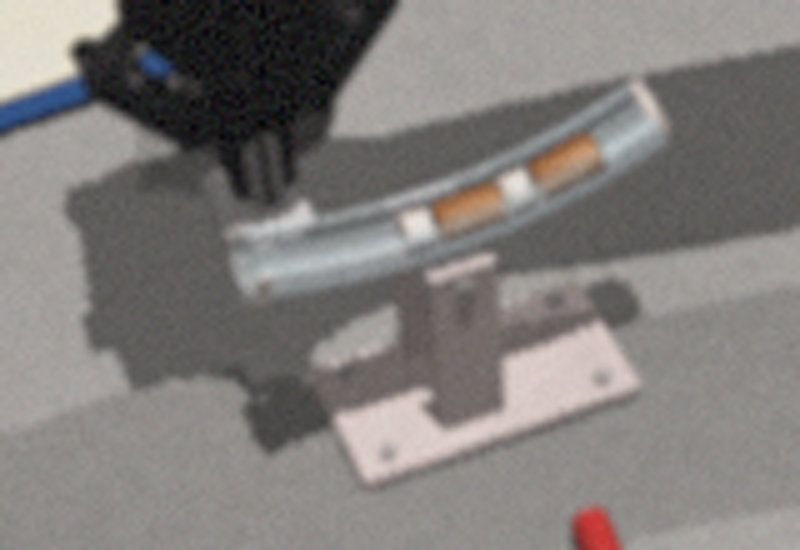

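The vials have started sliding. The cap front is now at (180,183) and the rim at about (343,185), which leaves about 61 mm at 2.7 px/mm. Next, 2 mm steps.

Call:
jog_arm:
  rows:
    - [0, 0, -0.001, 0]
    - [0, 0, -0.002, 0]
    - [0, 0, -0.002, 0]
    - [0, 0, -0.002, 0]

```text
t: 5.12
ee_pos: [0.5133, -0.244, 0.1172]
tcp_rot: [-3.141, -0.0, 1.311]
wrist_force: [0.7, -1.9, 1.5]
opening: 0.0002
```

```bash
cat > m.py <<'E'
from h import *
import sys
f=sys.argv[1]
s,p,d=snap('wrist','w'+f); print(np.round(s['ee_pos'],4),np.round(s['wrist_force'],1),s['t'])
h=cv2.cvtColor(p,cv2.COLOR_RGB2HSV);m=((h[:,:,0]<22)&(h[:,:,1]>130)&(h[:,:,2]>70)).astype(np.uint8);m[:130]=0;m[230:]=0
k,l,st,ce=cv2.connectedComponentsWithStats(m)
print('amber blobs (x,y,w,h,area)',[st[i].tolist() for i in range(1,k) if st[i,4]>150])
E
python3 m.py 5
```

```text
[ 0.5133 -0.244   0.1172] [ 0.7 -1.9  1.5] 5.1167
amber blobs (x,y,w,h,area) [[76, 165, 78, 37, 2439], [0, 172, 40, 37, 1125]]
```

View pics/w5.png

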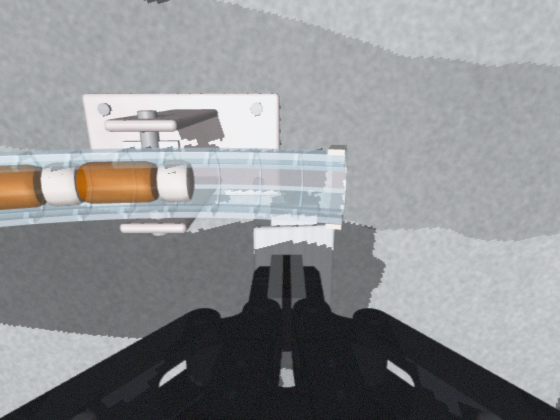

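The cap front is at (193,183) and the rim at about 344. It advances about 5 mm for each 2 mm of press.

Call:
jog_arm:
  rows:
    - [0, 0, -0.001, 0]
    - [0, 0, -0.002, 0]
    - [0, 0, -0.003, 0]
    - [0, 0, -0.003, 0]
    - [0, 0, -0.003, 0]

```text
t: 5.58
ee_pos: [0.5133, -0.244, 0.1141]
tcp_rot: [-3.141, -0.0, 1.311]
wrist_force: [0.7, 0.0, 1.3]
opening: -0.0001
```

```bash
python3 m.py 6
```

```text
[ 0.5133 -0.244   0.1141] [0.7 0.  1.3] 5.5833
amber blobs (x,y,w,h,area) [[115, 166, 76, 37, 2482], [0, 172, 78, 40, 2579]]
```

Call:
jog_arm:
  rows:
    - [0, 0, -0.001, 0]
    - [0, 0, -0.002, 0]
    - [0, 0, -0.002, 0]
    - [0, 0, -0.002, 0]

```text
t: 5.97
ee_pos: [0.5133, -0.244, 0.1121]
tcp_rot: [-3.141, -0.0, 1.311]
wrist_force: [1.3, 0.1, 1.5]
opening: -0.0002
```

```bash
python3 m.py 7
```

```text
[ 0.5133 -0.244   0.1121] [1.3 0.1 1.5] 5.9667
amber blobs (x,y,w,h,area) [[154, 168, 74, 35, 2384], [29, 171, 88, 40, 2948]]
```

View pics/w7.png

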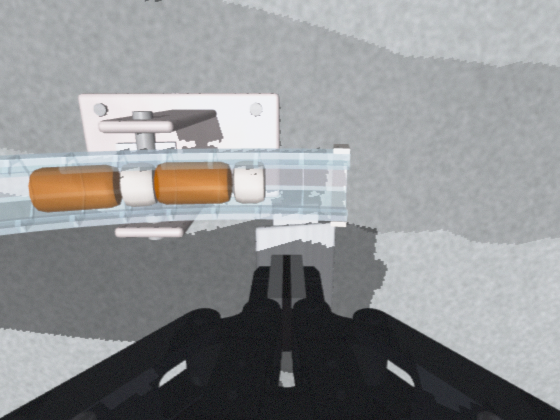

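The cap front is at (265,184) and the rim at about 347, leaving about 31 mm. The slide is speeding up, so I'll first check that it halts, then use 1 mm steps.

Call:
jog_arm:
  rows:
    - [0, 0, 0, 0]
    - [0, 0, 0, 0]
    - [0, 0, 0, 0]
    - [0, 0, 0, 0]

```text
t: 6.35
ee_pos: [0.5133, -0.244, 0.1122]
tcp_rot: [-3.141, -0.0, 1.311]
wrist_force: [0.4, -0.1, 0.2]
opening: -0.0005
```

```bash
python3 m.py 8
```

```text
[ 0.5133 -0.244   0.1122] [ 0.4 -0.1  0.2] 6.35
amber blobs (x,y,w,h,area) [[154, 169, 74, 34, 2384], [29, 171, 88, 40, 2947]]
```

Call:
jog_arm:
  rows:
    - [0, 0, -0.001, 0]
    - [0, 0, -0.001, 0]
    - [0, 0, -0.001, 0]
    - [0, 0, -0.001, 0]
    - [0, 0, -0.001, 0]

```text
t: 6.82
ee_pos: [0.5134, -0.244, 0.1112]
tcp_rot: [-3.142, -0.0, 1.311]
wrist_force: [1.4, -0.9, 1.4]
opening: -0.0001
```

```bash
python3 m.py 9
```

```text
[ 0.5134 -0.244   0.1112] [ 1.4 -0.9  1.4] 6.8167
amber blobs (x,y,w,h,area) [[154, 168, 75, 36, 2418], [27, 171, 89, 41, 3027]]
```

It halts when the press halts, and the last 1 mm did not move it. Continuing in 1 mm steps.

Call:
jog_arm:
  rows:
    - [0, 0, -0.001, 0]
    - [0, 0, -0.001, 0]
    - [0, 0, -0.001, 0]
    - [0, 0, -0.001, 0]
    - [0, 0, -0.001, 0]

```text
t: 7.28
ee_pos: [0.5135, -0.2441, 0.1103]
tcp_rot: [3.141, 0.0, 1.311]
wrist_force: [1.4, -0.7, 1.8]
opening: 0.0001
```

```bash
python3 m.py 10
```

```text
[ 0.5135 -0.2441  0.1103] [ 1.4 -0.7  1.8] 7.2833
amber blobs (x,y,w,h,area) [[165, 169, 75, 35, 2402], [40, 173, 88, 39, 2975]]
```

Call:
jog_arm:
  rows:
    - [0, 0, -0.001, 0]
    - [0, 0, -0.001, 0]
    - [0, 0, -0.001, 0]
    - [0, 0, -0.001, 0]
    - [0, 0, -0.001, 0]

```text
t: 7.75
ee_pos: [0.5134, -0.2441, 0.1093]
tcp_rot: [-3.142, -0.0, 1.311]
wrist_force: [0.5, 0.1, 1.3]
opening: -0.0002
```

```bash
python3 m.py 11
```

```text
[ 0.5134 -0.2441  0.1093] [0.5 0.1 1.3] 7.75
amber blobs (x,y,w,h,area) [[175, 169, 74, 35, 2420], [50, 173, 87, 40, 2943]]
```

Call:
jog_arm:
  rows:
    - [0, 0, -0.001, 0]
    - [0, 0, -0.001, 0]
    - [0, 0, -0.001, 0]
    - [0, 0, -0.001, 0]
    - [0, 0, -0.001, 0]

```text
t: 8.22
ee_pos: [0.5134, -0.2441, 0.1082]
tcp_rot: [-3.141, 0.0, 1.311]
wrist_force: [0.7, 0.6, 0.7]
opening: -0.0002
```

```bash
python3 m.py 12
```

```text
[ 0.5134 -0.2441  0.1082] [0.7 0.6 0.7] 8.2167
amber blobs (x,y,w,h,area) [[196, 167, 74, 36, 2404], [74, 171, 85, 41, 2951]]
```

View pics/w12.png

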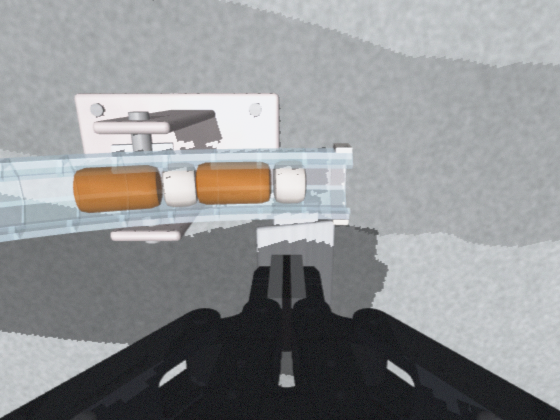

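The cap front is at (305,184) and the rim front at about (349,185), leaving about 17 mm.

Call:
jog_arm:
  rows:
    - [0, 0, -0.001, 0]
    - [0, 0, -0.001, 0]
    - [0, 0, -0.001, 0]
    - [0, 0, -0.001, 0]
    - [0, 0, -0.001, 0]

```text
t: 8.68
ee_pos: [0.5134, -0.244, 0.1072]
tcp_rot: [-3.141, -0.0, 1.311]
wrist_force: [1.6, 0.3, 1.8]
opening: 0.0002
```

```bash
python3 m.py 13; python3 -c "
from h import *
zoom('scene','s13')"
```

```text
[ 0.5134 -0.244   0.1072] [1.6 0.3 1.8] 8.6833
amber blobs (x,y,w,h,area) [[204, 169, 73, 34, 2367], [82, 172, 85, 40, 2925]]
```

View pics/w13.png

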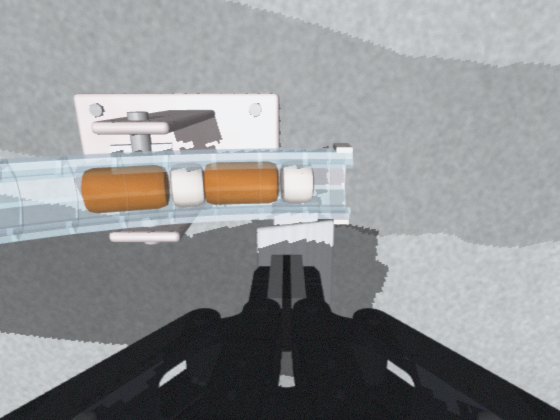

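View pics/s13z.png

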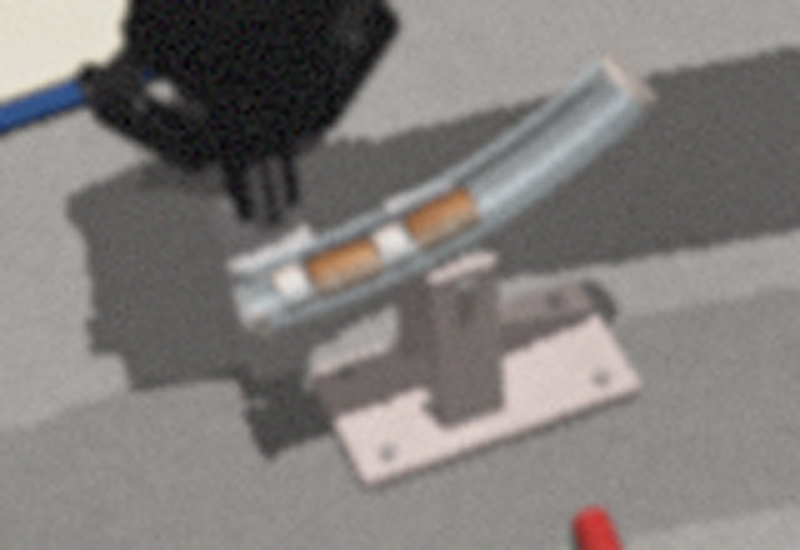

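Both views agree on about 14–15 mm short: wrist cap front 313 against rim 349, scene zoom 275 against about 240. Pressing 1 mm more.

Call:
jog_arm:
  rows:
    - [0, 0, -0.001, 0]
    - [0, 0, -0.001, 0]
    - [0, 0, -0.001, 0]
    - [0, 0, -0.001, 0]
    - [0, 0, -0.001, 0]

```text
t: 9.2
ee_pos: [0.5134, -0.244, 0.1062]
tcp_rot: [-3.141, -0.0, 1.311]
wrist_force: [0.8, 0.1, 1.3]
opening: 0.0
```

```bash
python3 m.py 14
```

```text
[ 0.5134 -0.244   0.1062] [0.8 0.1 1.3] 9.2
amber blobs (x,y,w,h,area) [[216, 169, 74, 34, 2352], [95, 172, 84, 39, 2853]]
```

Call:
jog_arm:
  rows:
    - [0, 0, -0.001, 0]
    - [0, 0, -0.001, 0]
    - [0, 0, -0.001, 0]
    - [0, 0, -0.001, 0]
    - [0, 0, -0.001, 0]

```text
t: 9.67
ee_pos: [0.5134, -0.2441, 0.1052]
tcp_rot: [-3.141, -0.0, 1.311]
wrist_force: [1.3, -0.8, 2.1]
opening: 0.0005
```

```bash
python3 m.py 15; python3 -c "
from h import *
zoom('scene','s15')"
```

```text
[ 0.5134 -0.2441  0.1052] [ 1.3 -0.8  2.1] 9.6667
amber blobs (x,y,w,h,area) [[232, 168, 73, 35, 2329], [113, 172, 82, 39, 2762]]
```

View pics/w15.png

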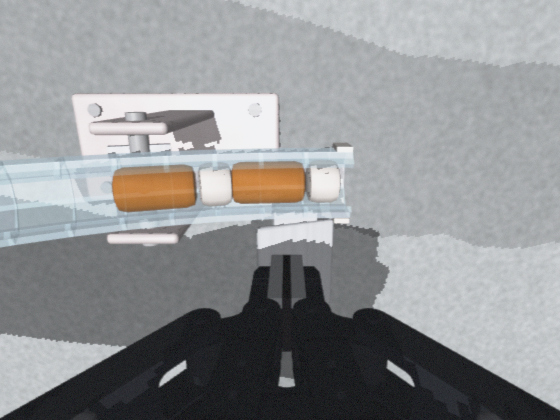

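View pics/s15z.png

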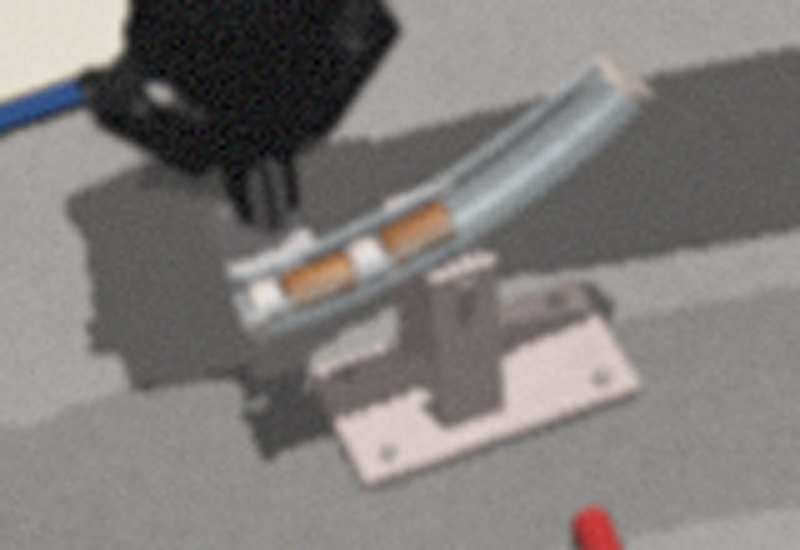

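The cap front is at (340,184) and the rim at about 348. Because the nose is tilted down, I need a 3D check that allows for parallax, so I'll use depth and rays from the stored wrist picture.

```bash
cat > a.py <<'E'
from h import *
from scipy.spatial.transform import Rotation as R
import sys
z=np.load(f'pics/w{sys.argv[1]}.npz');p,d=z['p'],z['d'];c=bot.calibration('wrist');K=c['camera_matrix']
T=np.eye(4);T[:3,:3]=R.from_euler('xyz',z['rot']).as_matrix();T[:3,3]=z['pos'];T=T@c['T_tool_cam']
ax=np.array([np.cos(-.26),np.sin(-.26),0]);ay=np.array([-ax[1],ax[0],0]);o=np.array([.510,-.243,0])
def P(u,v):
    w=d[v,u];q=T@np.array([(u-K[0,2])/K[0,0]*w,(v-K[1,2])/K[1,1]*w,w,1]);return [round(1000*float(x),1) for x in((q[:3]-o)@ax,(q[:3]-o)@ay,q[2])]
print('cam',T[:3,3],'f',K[0,0])
for v in (148,152,184,216,220):
    print(v)
    for u in (list(range(240,330,15))+list(range(330,360,2)) if v==184 else range(332,358,2)): print(u,p[v,u].tolist(),P(u,v))
cv2.imwrite(f'pics/w{sys.argv[1]}z.png',cv2.resize(p[130:240,220:370,::-1],None,fx=5,fy=5,interpolation=cv2.INTER_CUBIC))
E
python3 a.py 15
```

```text
cam [ 0.53423371 -0.16863409  0.23988515] f 354.68153651151755
148
332 [157, 165, 173] [23.0, 56.0, 94.6]
334 [114, 116, 116] [23.5, 56.3, 97.0]
336 [141, 138, 138] [23.7, 57.0, 101.6]
338 [240, 240, 240] [24.1, 57.4, 104.0]
340 [242, 242, 242] [25.0, 57.3, 103.3]
342 [242, 242, 242] [25.5, 57.5, 104.8]
344 [241, 242, 242] [26.4, 57.4, 104.0]
346 [242, 242, 242] [27.3, 57.3, 103.5]
348 [242, 242, 241] [27.9, 57.5, 104.5]
350 [241, 242, 242] [28.8, 57.3, 103.4]
352 [234, 234, 233] [29.5, 57.4, 103.9]
354 [174, 178, 178] [49.9, 41.7, 0.9]
356 [174, 177, 178] [51.4, 41.6, 0.3]
152
332 [217, 225, 230] [21.9, 55.8, 103.9]
334 [216, 224, 229] [22.7, 55.8, 104.0]
336 [218, 226, 231] [23.6, 55.7, 102.8]
338 [227, 233, 235] [24.1, 56.0, 104.6]
340 [228, 233, 235] [25.0, 55.8, 103.7]
342 [226, 231, 235] [25.7, 55.9, 104.2]
344 [227, 232, 235] [26.7, 55.6, 102.7]
346 [229, 235, 237] [27.5, 55.6, 102.7]
348 [230, 234, 237] [28.2, 55.7, 103.0]
350 [230, 234, 236] [28.9, 55.8, 103.6]
352 [220, 225, 227] [29.5, 55.9, 104.2]
354 [168, 171, 173] [50.2, 38.9, 0.5]
356 [169, 173, 175] [51.6, 38.8, -0.0
[... 1162 characters left out ...]
 219] [29.3, 29.9, 104.4]
350 [179, 183, 187] [49.9, -6.9, 0.8]
352 [172, 174, 175] [51.5, -7.2, 0.0]
354 [168, 170, 173] [53.1, -7.5, -1.0]
356 [169, 170, 174] [54.0, -6.6, 1.7]
220
332 [150, 152, 154] [25.1, 22.3, 88.5]
334 [215, 213, 209] [23.8, 28.1, 104.2]
336 [242, 240, 239] [24.5, 28.2, 104.5]
338 [242, 240, 238] [25.3, 28.3, 104.6]
340 [241, 240, 238] [26.2, 28.0, 104.0]
342 [242, 240, 238] [27.0, 28.2, 104.4]
344 [242, 241, 239] [27.8, 28.1, 104.3]
346 [241, 240, 238] [28.8, 27.9, 103.6]
348 [234, 232, 230] [29.3, 28.4, 104.9]
350 [174, 175, 178] [50.3, -10.4, -0.5]
352 [172, 173, 177] [51.7, -10.4, -0.3]
354 [172, 174, 177] [53.0, -10.0, 0.7]
356 [170, 174, 176] [54.6, -10.3, -0.2]
```

```bash
true
```

```text
(no output)
```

By depth, the cap's front is at 25.5 mm along the tube and the rim's front edge at 29.5 mm, both at a height of about 104 mm. The vial is therefore about 4 mm short, well inside ±12 mm. I'm lifting straight off, gently.

Call:
jog_arm:
  rows:
    - [0, 0, 0.001, 0]
    - [0, 0, 0.003, 0]
    - [0, 0, 0.006, 0]
    - [0, 0, 0.01, 0]
    - [0, 0, 0.015, 0]

```text
t: 10.18
ee_pos: [0.5133, -0.244, 0.1205]
tcp_rot: [-3.141, -0.0, 1.311]
wrist_force: [0.5, -0.4, 0.2]
opening: 0.0001
```

```bash
python3 m.py 16; python3 -c "
from h import *
zoom('scene','s16')"
```

```text
[ 0.5133 -0.244   0.1205] [ 0.5 -0.4  0.2] 10.1833
amber blobs (x,y,w,h,area) [[239, 161, 66, 31, 1927], [132, 164, 73, 35, 2232]]
```

View pics/w16.png

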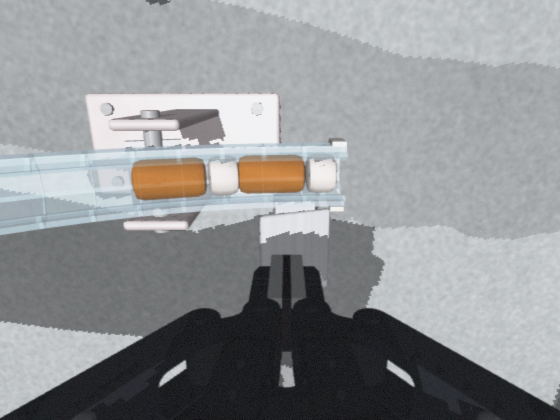

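View pics/s16z.png

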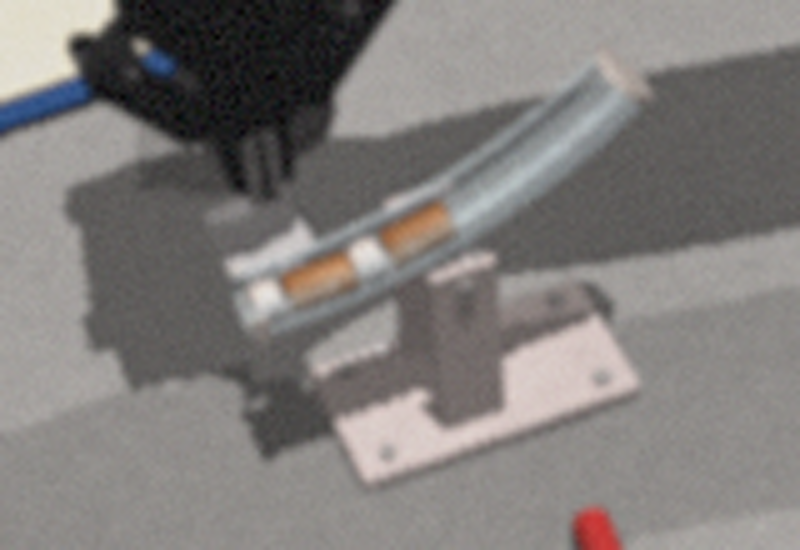

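After release the vial and tube look unchanged: in the scene zoom the cap is still at (265,295), and in the wrist view the cap front is at 337 against the rim at about 344. I'm lifting clear, then running one last 3D check that includes the tab's tilt.

Call:
jog_arm:
  rows:
    - [0, 0, 0.015, 0]
    - [0, 0, 0.03, 0]
    - [0, 0, 0.045, 0]
    - [0, 0, 0.06, 0]
    - [0, 0, 0.06, 0]

```text
t: 10.7
ee_pos: [0.5143, -0.2445, 0.1835]
tcp_rot: [3.137, 0.001, 1.311]
wrist_force: [0.2, 0.9, 0.1]
opening: 0.0001
```

Call:
jog_arm:
  rows:
    - [0, 0, 0, 0]
    - [0, 0, 0, 0]
    - [0, 0, 0, 0]

```text
t: 10.95
ee_pos: [0.5131, -0.2439, 0.1791]
tcp_rot: [-3.14, -0.0, 1.311]
wrist_force: [0.8, 0.1, 0.3]
opening: 0.0
```

```bash
python3 m.py 17; python3 - <<'E'
from h import *
from scipy.spatial.transform import Rotation as R
z=np.load('pics/w17.npz');p,d=z['p'].astype(int),z['d'];c=bot.calibration('wrist');K=c['camera_matrix']
T=np.eye(4);T[:3,:3]=R.from_euler('xyz',z['rot']).as_matrix();T[:3,3]=z['pos'];T=T@c['T_tool_cam']
v,u=np.mgrid[0:420,0:560];Q=np.stack([(u-K[0,2])/K[0,0]*d,(v-K[1,2])/K[1,1]*d,d],-1)@T[:3,:3].T+T[:3,3]
ax=np.array([np.cos(-.26),np.sin(-.26),0]);ay=np.array([-ax[1],ax[0],0]);Q=Q-[.510,-.243,0]
X,Y,Z=Q@ax*1e3,Q@ay*1e3,Q[...,2]*1e3
tab=(abs(X-5)<10)&(Y>-16)&(Y<16)&(Z>60)&(Z<110)
A=np.c_[X[tab],Y[tab],np.ones(tab.sum())];print('tab plane n',tab.sum(),np.linalg.lstsq(A,Z[tab],rcond=None)[0], Z[tab].std())
m=(abs(Y-43)<3)&(X>-80)&(X<40)&(Z>80)
for x in range(-70,34,4):
    k=m&(abs(X-x)<2)
    if k.any(): print(x,k.sum(),round(float(np.median(Z[k])),1),np.median(p[k],0))
k=m&(X>0);print('vial front max x',np.sort(X[k])[-6:])
for s in (28.5,57):
    k=(abs(Y-s)<2)&(Z>90)&(X>0);print('collar',s,np.sort(X[k])[-6:],np.median(Z[k&(X>22)]))
E
python3 -c "
from h import *
s,p,d=snap('top','t17')
cv2.imwrite('pics/t17z.png',cv2.resize(p[140:330,100:480,::-1],None,fx=2,fy=2))"
```

```text
[ 0.5131 -0.2439  0.1791] [0.8 0.1 0.3] 10.95
amber blobs (x,y,w,h,area) [[252, 141, 48, 25, 1104], [176, 143, 52, 27, 1206]]
tab plane n 1403 [-3.10457866e-01  1.28719305e-03  9.67922832e+01] 1.897138064959029
-70 77 104.3 [211. 215. 220.]
-66 75 103.0 [191. 198. 205.]
-62 17 102.1 [177. 180. 184.]
-58 44 116.2 [192.  130.   74.5]
-54 79 116.5 [194. 129.  67.]
-50 82 115.7 [193. 128.  66.]
-46 79 114.6 [194. 129.  68.]
-42 81 113.6 [194. 131.  70.]
-38 80 112.7 [196. 130.  71.]
-34 82 111.3 [194.  129.   68.5]
-30 74 108.2 [163.  124.5  93. ]
-26 70 109.4 [240.5 238.  237. ]
-22 74 108.8 [239. 237. 235.]
-18 72 107.3 [232. 228. 226.]
-14 71 106.6 [200. 133.  69.]
-10 71 106.5 [203. 136.  72.]
-6 69 106.5 [206. 138.  76.]
-2 74 106.0 [208. 139.  77.]
2 75 105.8 [206. 140.  76.]
6 71 105.5 [207. 141.  78.]
10 60 104.7 [198. 132.  74.]
14 71 102.9 [144. 141. 140.]
18 71 104.7 [241. 239. 238.]
22 70 104.4 [240.  238.  236.5]
26 40 103.3 [223. 220. 218.]
30 22 87.3 [203.5 203.  208. ]
vial front max x [29.31064999 29.33100245 29.35204322 29.73429495 29.74056858 29.84387935]
collar 28.5 [29.29188539 29.50674472 29.66036029 29.66286128 29.68482078 29.7671506 ] 104.4197582151998
collar 57 [29.27076038 29.27613534 29.28313568 29.32722166 29.80940098 29.85842604] 103.86234163613659
```

View pics/w17.png

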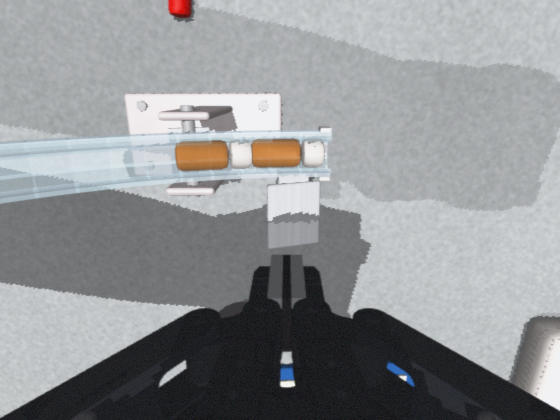

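View pics/t17z.png

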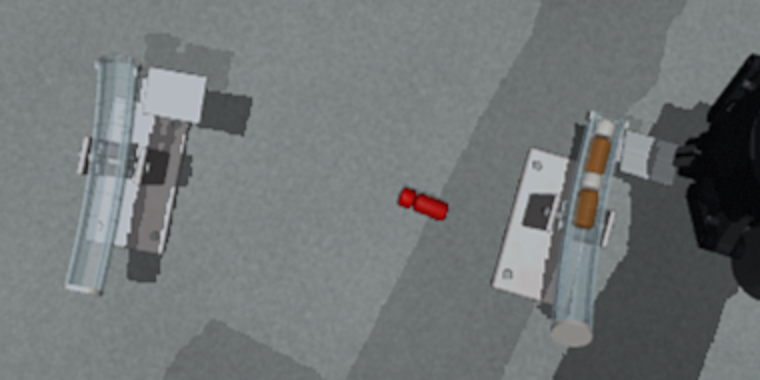

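The final check holds. The tab is tilted nose-down 0.31, so the tube tipped about 0.5 rad. The vial's middle is about 24–25 mm behind the rim in the tube's frame, against an allowed 10–34 mm. In the top view the empty tube and the red decoy are where they were. Handing in.

```bash
python3 -c "
from cell import bot
print(bot.sense()['t']);print(bot.close_job())"
```

```text
11.05
the job is handed in; nothing more can be done
None
```

I pressed the loaded tube's tab down with the shut fingers in 1–4 mm steps until the first vial's end was nearly level with the rim. I then lifted the arm clear and handed in at t ≈ 11 s; the hand-in gives no verdict.

- **Vial position:** the last depth check put the vial's front end about 3–4 mm short of the rim. Its middle is about 24–25 mm behind the rim, where 10–34 mm is allowed.
- **Tipping:** the tab lies about 0.31 rad nose-down, so the tube tipped about 0.5 rad.
- **Stillness:** the tube and vials looked unchanged after the fingers came off. I didn't measure the vial's speed.
- **Rest of the scene:** the top view showed the empty tube and the red look-alike in their places. The gripper was about 60 mm or more above the tab, touching nothing.
- **Disagreement:** the raw scene picture suggested about 6 mm short, against 3–4 mm by depth; both are within the 12 mm limit. No check failed.

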